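# Switch on the hotplate under the moka pot in the right order

### The arm

A 6-joint arm with a two-finger parallel gripper is mounted at the origin on a cart in front of the work surface, level with it; the furniture and walls round the work are solid. World frame = base frame: x ahead of the robot, y to its left, z up, the work surface at z = 0. Lengths are in mm, angles in rad, forces in N, time in s.
With the tool pointing down it reaches from about 400 to 925 mm from the base axis. Payload 12.5 kg.
Tool frame: the origin (TCP) lies midway between the tips of the shut fingers; the grasp point (between the pads) lies 19 mm behind it (env.tcp_to_grasp is the distance from the TCP to the grasp point, in mm); z points along the fingers, y is the line along which they close (so a half turn about z gives the same grasp; the last joint's range is limited). The gripper opens to 95 mm and grips with 3 to 60 N. Pads are 20 mm wide; open, the fingers measure 119 mm over their backs; the gripper's body (75 mm by 180 mm) begins 59 mm behind the grasp point.
Start: joints at [1.078, 0.491, 1.559, -0, 1.092, -0.106], TCP at [235.752, 578.85, 214.661] pointing down, gripper open.
Joint ranges: [-3.1, 3.1], [-0.84, 2.19], [0.05, 2.79], [-1.13, 4.28], [0.06, 2.93], [-2.69, 2.69]. Speed limits (rad/s): [2.22, 2.22, 2.79, 3.14, 3.14, 3.14].

### API

Orientations are given as [roll, pitch, yaw] about the fixed x, y, z axes, in that order (R = Rz(yaw) Ry(pitch) Rx(roll)).
In Python, from cell import env gives the robot as it stands. The module is installed in compiled form; this text tells all that it offers.
- The arm moves only by the tool step_arm, never from a script. Its argument "plan" is a list that holds one entry, the list of rows, each a list of 5 numbers: the shift along the tool's x, y, z in mm, then the turn about the tool's z in degrees, then the opening, from -1 (shut) to 1 (fully open). A call has 1 to 8 rows; each row is the pose to reach, as a shift and turn from the pose commanded when the call began, along the tool's axes at that moment; what a row does not reach only later rows make up. A row lasts 1/12 s, in which the tool goes at most 41.7 mm and 7.16 degrees, less where a joint would pass 70% of its speed; a pose out of reach is approached as far as the arm can. A call with a gripper value outside its range is refused whole. The fingers move at their own pace and stop on an object; the grip force is fixed at half the most. Time passes only in rows, so rows that repeat a pose let the fingers close. It gives the time, the measured TCP pose, the force, the opening and the grip force at its end, in the units of the state.
- env.state(): the state, without advancing time (a new reading comes with each control period).
- env.read_camera(name): name is "scene" or "top" or "wrist"; returns the picture (400x640x3 uint8, blue, green, red); there is no depth.
- env.get_calibration(name): a dict with "K" (3x3 intrinsics, pixels), "extrinsics" (4x4, takes a point from world to camera coordinates). Camera axes: x right, y up, looking along -z (the intrinsics and any distortion apply to the point x, -y, -z); pixel columns grow to the right and rows downward; lengths in mm; the calibration is good to about 2 mm. A picture is of the moment at which its call begins: read the wrist's pose just before it. get_calibration takes no time and is no camera call; for the wrist camera it gives the pose at the moment of the call.
- env.job_done(): hands the job in; it is judged then, once.
The state is a dict: "t": time; "joints": joint angles; "qvel": joint speeds; "tau": joint torques, N m; "eef_pos": TCP position; "tcp_rot": TCP orientation; "ft_force": force on the tool from outside, world axes, zero at the start; "moment": the same for the moment, N m; "opening": opening from 0.0 (shut) to 1.0 (fully open); "grip_force": force on a finger pad.
Only numpy, scipy, OpenCV 4.12 (cv2) and the standard library are available. Lean on these libraries where they do the work, as an engineer would, in place of code of your own. Each camera call takes 0.05 s, during which the arm holds its last target. There are 200 camera calls.

### The job

Start the hotplate under the moka pot: with closed fingers, press the near (raised) end of its rocker switches fully down so that they stay on, first the red one (mains), then the green one (cooling fan), then the blue one (heating), each fully on before you go to the next. Leave the yellow switch on, and do not lift or shift the moka pot, the mug or the honey jar.

Things in the scene. Friction and masses are not known exactly. Their poses are not given: they have to be found in the camera images.
- hotplate: Portable hotplate, white with steel top, black strip along the front; 220 mm deep (x), 260 wide (y), top 50 mm above the worktop, fixed. Origin: centre of underside; x points from the switches to the back, y left, z up. Dark cooking disc 120 mm across, top at 57 mm, centred at x = +45 mm. Four rockers in a row, hinges at x = -66 mm, y = -84, -28, 28, 84 mm; order of colours varies.
- red_rocker (a joint): Angle of the red (mains) rocker, rad; starts switched off. 0 = off (near end, on the hotplate's -x side, raised; far half level), 0.36 = on (near half level, far end raised). No spring: it stays wherever it is left, held by friction. A push of about 3 to 4 N down on the press point tips it; at 0.36 it meets a firm stop.
- red_press (a point): Point on top of the near half of the red rocker, 16 mm from its hinge towards the hotplate's -x side; moves with the rocker: about 65 mm above the worktop when off, 59 mm when on. The cap is 28 mm wide (y), 48 mm long (x): two flat halves forming a shallow V; 28 mm free between neighbouring caps. Grey frame round it 36 x 56 mm, top at 54 mm.
- green_rocker (a joint): Angle of the green (cooling fan) rocker, rad; starts switched off. 0 = off (near end, on the hotplate's -x side, raised; far half level), 0.36 = on (near half level, far end raised). No spring: it stays wherever it is left, held by friction. A push of about 3 to 4 N down on the press point tips it; at 0.36 it meets a firm stop.
- green_press (a point): Point on top of the near half of the green rocker, 16 mm from its hinge towards the hotplate's -x side; moves with the rocker: about 65 mm above the worktop when off, 59 mm when on. The cap is 28 mm wide (y), 48 mm long (x): two flat halves forming a shallow V; 28 mm free between neighbouring caps. Grey frame round it 36 x 56 mm, top at 54 mm.
- blue_rocker (a joint): Angle of the blue (heating) rocker, rad; starts switched off. 0 = off (near end, on the hotplate's -x side, raised; far half level), 0.36 = on (near half level, far end raised). No spring: it stays wherever it is left, held by friction. A push of about 3 to 4 N down on the press point tips it; at 0.36 it meets a firm stop.
- blue_press (a point): Point on top of the near half of the blue rocker, 16 mm from its hinge towards the hotplate's -x side; moves with the rocker: about 65 mm above the worktop when off, 59 mm when on. The cap is 28 mm wide (y), 48 mm long (x): two flat halves forming a shallow V; 28 mm free between neighbouring caps. Grey frame round it 36 x 56 mm, top at 54 mm.
- yellow_rocker (a joint): Angle of the yellow (keep-warm) rocker, rad; starts switched on. 0 = off (near end, on the hotplate's -x side, raised; far half level), 0.36 = on (near half level, far end raised). No spring: it stays wherever it is left, held by friction. A push of about 3 to 4 N down on the press point tips it; at 0.36 it meets a firm stop.
- yellow_press (a point): Point on top of the near half of the yellow rocker, 16 mm from its hinge towards the hotplate's -x side; moves with the rocker: about 65 mm above the worktop when off, 59 mm when on. The cap is 28 mm wide (y), 48 mm long (x): two flat halves forming a shallow V; 28 mm free between neighbouring caps. Grey frame round it 36 x 56 mm, top at 54 mm.
- moka_pot: Metal moka coffee pot, black handle, loose, about 0.37 kg, on the cooking disc; body 90 mm across, 159 mm tall (top 216 mm above the worktop). Origin at its underside; round body centred at its own y = +16 mm, the handle reaches to y = -70 mm. Bystander, must stay. A wall cabinet hangs over the back of the worktop, underside 0.47 m up, from about x = 0.6 m.
- mug: Cream mug with a pink band, loose, 80 mm across, 120 mm with handle, 101 mm tall, standing left of the hotplate; origin at the underside. Bystander, must stay.
- honey_jar: Glass honey jar with red lid, loose, 61 mm across, 90 mm tall, standing right of the hotplate; origin at the underside. Bystander, must stay.

How it is judged:
By the outcome, as a careful person would: the job done as asked, in the order asked, and still so for the second after the job is handed in, with the robot touching nothing.
It also fails if it takes over 43 s, if anything falls off the work surface, if the arm or the gripper's body presses on something with over 40 N, if the wrist force passes 120 N, or if a joint passes its speed limit or range.

## Working session

There is one attempt and no reset: what is moved stays moved. The work goes in short steps, Python scripts to look and compute and a tool call to move; the robot and the scene stay as the last step left them, time stands still between calls to the robot, and variables do not carry over. Pictures are saved under pics/ and viewed, at most 10 in all, crops included, and the job is handed in when it is done.

Besides the shell and the picture viewer there is one more tool, called after "Emit:" by a JSON object that holds its "fn" and its "kwargs". step_arm: Moves the arm, as the interface text tells. Its arguments: {"type":"object","properties":{"plan":{"type":"array"}},"required":["plan"]}

```bash
mkdir -p pics
python3 - <<'E'
from cell import env
import cv2,numpy as np
for n in("top","scene"):
    cv2.imwrite(f"pics/{n}0.png",env.read_camera(n))
    c=env.get_calibration(n);print(n,{k:np.round(v,3).tolist() if hasattr(v,'__len__') and not isinstance(v,str) else v for k,v in c.items()})
s=env.state();print({k:np.round(v,3).tolist() for k,v in s.items()})
E
```

```text
top {'K': [[403.383, 0.0, 317.665], [0.0, 403.383, 197.511], [0.0, 0.0, 1.0]], 'extrinsics': [[-0.015, -1.0, -0.008, 3.487], [0.982, -0.016, 0.186, -532.277], [-0.186, -0.005, 0.983, -949.369], [0.0, 0.0, 0.0, 1.0]]}
scene {'K': [[450.21, 0.0, 316.653], [0.0, 450.21, 207.705], [0.0, 0.0, 1.0]], 'extrinsics': [[0.586, -0.81, -0.018, -302.136], [0.614, 0.429, 0.663, -398.168], [-0.529, -0.399, 0.749, -820.579], [0.0, 0.0, 0.0, 1.0]]}
{'t': 0.1, 'joints': [1.078, 0.491, 1.559, -0.0, 1.092, -0.106], 'qvel': [0.001, -0.002, -0.001, 0.001, -0.0, 0.0], 'tau': [0.004, -61.362, -25.861, 0.069, 0.047, -0.0], 'eef_pos': [235.632, 578.634, 214.125], 'tcp_rot': [-3.141, -0.0, 2.755], 'ft_force': [0.27, 0.268, -0.743], 'moment': [0.013, 0.011, -0.03], 'grip_force': 0.0, 'opening': 1.001}
```

View pics/top0.png

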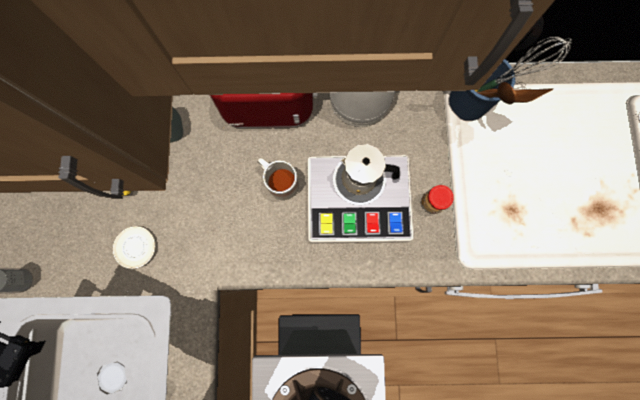

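View pics/scene0.png

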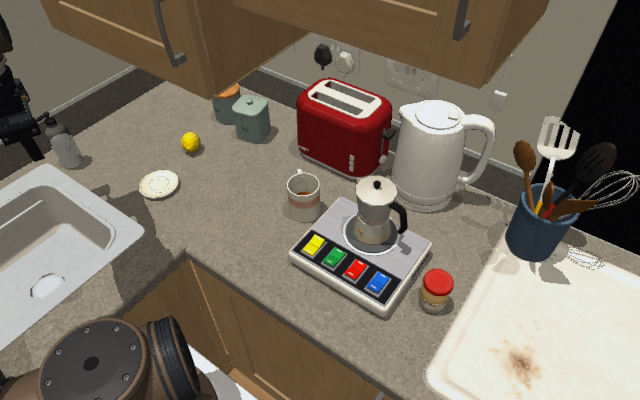

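The top view shows the hotplate with the rockers ordered, left to right, yellow (327,223), green (349,223), red (372,223) and blue (396,223). The pot handle is on the right, the mug is at (280,178) and the jar at (438,198). The scene view agrees.

```bash
cat > h.py <<'E'
import cv2,numpy as np
from cell import env
H={'yellow':[(22,35)],'green':[(50,80)],'red':[(0,6),(174,180)],'blue':[(100,125)]}
def cents(img,roi):
    h=cv2.cvtColor(img,cv2.COLOR_BGR2HSV);o={}
    for c,rs in H.items():
        m=sum(cv2.inRange(h,(a,110,70),(b,255,255)) for a,b in rs)
        k=np.zeros_like(m);x0,y0,x1,y1=roi;k[y0:y1,x0:x1]=m[y0:y1,x0:x1]
        n,_,st,ce=cv2.connectedComponentsWithStats(k)
        if n>1:
            i=1+st[1:,4].argmax();o[c]=(ce[i],st[i])
    return o
def ray(cal,p):
    E=np.array(cal['extrinsics']);K=np.array(cal['K'])
    d=np.linalg.inv(K)@[p[0],p[1],1];d=np.array([d[0],-d[1],-d[2]])
    R=E[:3,:3];return -R.T@E[:3,3],R.T@d
def onz(cal,p,z):
    o,d=ray(cal,p);return o+d*(z-o[2])/d[2]
def tri(a,b):
    A=[];r=[]
    for o,d in(a,b):
        d=d/np.linalg.norm(d);P=np.eye(3)-np.outer(d,d);A.append(P);r.append(P@o)
    return np.linalg.solve(sum(A),sum(r))
E
python3 - <<'E'
from h import *
R={}
for n,roi in(("top",(310,205,412,242)),("scene",(290,225,400,305))):
    R[n]=cents(cv2.imread(f"pics/{n}0.png"),roi),env.get_calibration(n)
T={}
for c in H:
    a=[R[n][0][c][0] for n in R]
    t,s=[onz(R[n][1],R[n][0][c][0],60) for n in R]
    T[c]=tri(*[ray(R[n][1],R[n][0][c][0]) for n in R])
    print(c,np.round(a,1).tolist(),R['top'][0][c][1],t.round(1),s.round(1),T[c].round(1))
d=T['yellow']-T['blue'];print(np.linalg.norm(d),np.arctan2(-d[0],d[1]))
E
```

```text
yellow [[326.2, 222.7], [313.5, 244.6]] [321 213  12  21 213] [467.9 -24.6  60. ] [467.9 -27.2  60. ] [468.9 -25.3  57.1]
green [[349.2, 223.1], [333.9, 256.7]] [344 214  12  19 192] [466.  -80.3  60. ] [466.8 -83.3  60. ] [467.3 -81.4  57.4]
red [[372.2, 222.8], [355.2, 269.2]] [366 213  13  20 216] [ 466. -136.   60.] [ 466.2 -139.2   60. ] [ 467.3 -137.3   56.6]
blue [[395.3, 222.5], [377.6, 282.0]] [390 213  13  20 202] [ 465.8 -191.8   60. ] [ 466.4 -194.9   60. ] [ 467.  -193.3   57.1]
168.07242602906734 -0.010944656882975171
```

Emit:
{"fn": "step_arm", "kwargs": {"plan": [[[-15,-12,0,-1.5,-1],[-45,-36,0,-4,-1],[-75,-60,0,-7,-1],[-105,-84,0,-10,-1],[-135,-108,0,-13,-1],[-165,-132,0,-16,-1],[-195,-156,0,-19,-1],[-215,-172,0,-21.5,-1]]]}}

```text
t: 0.77
eef_pos: [370.8, 335.9, 214.5]
tcp_rot: [-3.141, -0.0, 3.132]
ft_force: [0.1, 0.1, -0.7]
opening: 0.498
grip_force: 0.0
```

Emit:
{"fn": "step_arm", "kwargs": {"plan": [[[-10,-20,0,0,-1],[-25,-55,0,0,-1],[-40,-92,0,0,-1],[-55,-130,0,0,-1],[-65,-168,0,0,-1],[-75,-206,0,0,-1],[-80,-240,0,0,-1],[-82,-260,0,0,-1]]]}}

```text
t: 1.43
eef_pos: [449.2, 74.7, 214.5]
tcp_rot: [-3.141, -0.0, 3.128]
ft_force: [1.0, -0.4, -0.3]
opening: 0.008
grip_force: 0.0
```

Emit:
{"fn": "step_arm", "kwargs": {"plan": [[[-1,-20,0,0,-1],[-1,-55,5,0,-1],[-1,-92,15,0,-1],[-1,-130,35,0,-1],[-1,-165,55,0,-1],[-1,-195,75,0,-1],[-1,-213,90,0,-1],[-1,-213,100,0,-1]]]}}

```text
t: 2.1
eef_pos: [447.1, -138.4, 113.0]
tcp_rot: [3.141, -0.001, 3.127]
ft_force: [0.7, 0.7, -0.2]
opening: 0.005
grip_force: 0.0
```

Run:
```python
from h import *
s=env.state();print(s['eef_pos'],s['tcp_rot'],s['ft_force'],s['opening'],s['t'])
c=env.get_calibration('wrist');i=env.read_camera('wrist');cv2.imwrite('pics/w1.png',i)
for k,(a,st) in cents(i,(0,0,640,400)).items(): print(k,a.round(1),st,onz(c,a,60).round(1))
```

```text
[ 447.13508714 -138.3579111   112.96908427] [ 3.14128249e+00 -1.08570349e-03  3.12693807e+00] [ 0.71139757  0.68051982 -0.20728944] 0.005400025505202816 2.1
yellow [452.5 234.7] [ 435  207   37   56 1692] [466.7 -26.6  60. ]
green [388.6 233.5] [ 371  213   36   48 1145] [464.9 -81.5  60. ]
red [148.5 314. ] [ 127  301   44   28 1060] [ 543.2 -302.5   60. ]
blue [256.6 231.6] [ 238  211   38   51 1328] [ 461.6 -194.7   60. ]
```

View pics/w1.png

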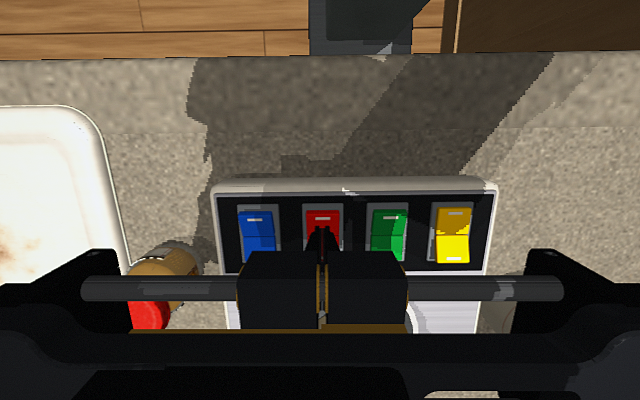

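The wrist view shows the closed tip at (322,235), centred over red at (322,220). Blue, green and yellow are where they were measured. Next I press red.

Emit:
{"fn": "step_arm", "kwargs": {"plan": [[[-2,0,15,0,-1],[-2,0,32,0,-1],[-2,0,42,0,-1],[-2,0,46,0,-1],[-2,0,49,0,-1],[-2,0,52,0,-1],[-2,0,54,0,-1],[-2,0,54,0,-1]]]}}

```text
t: 2.82
eef_pos: [449.6, -135.4, 60.8]
tcp_rot: [-3.142, 0.0, 3.13]
ft_force: [-0.1, 0.2, 0.1]
opening: 0.007
grip_force: 0.1
```

Emit:
{"fn": "step_arm", "kwargs": {"plan": [[[0,-2,1,0,-1],[0,-2,2,0,-1],[0,-2,3,0,-1],[0,-2,3,0,-1]]]}}

```text
t: 3.15
eef_pos: [450.0, -137.8, 59.0]
tcp_rot: [-3.141, 0.002, 3.13]
ft_force: [-4.1, 2.5, 21.9]
opening: 0.004
grip_force: 11.0
```

Emit:
{"fn": "step_arm", "kwargs": {"plan": [[[0,0,-5,0,-1],[0,0,-20,0,-1],[0,0,-40,0,-1],[0,20,-45,0,-1],[0,45,-45,0,-1],[0,54,-45,0,-1],[0,54,-45,0,-1]]]}}

```text
t: 3.73
eef_pos: [450.1, -82.3, 102.8]
tcp_rot: [3.142, 0.0, 3.132]
ft_force: [-0.2, -0.0, -0.2]
opening: 0.004
grip_force: 0.0
```

Run:
```python
from h import *
s=env.state();print(s['eef_pos'],s['ft_force'],s['t'])
i=env.read_camera('wrist');j=env.read_camera('scene')
a=cv2.resize(i[170:290,200:500],None,fx=2,fy=2);b=cv2.resize(j[200:320,270:420],None,fx=2,fy=2)
o=np.zeros((480,600,3),np.uint8);o[:240]=a;o[240:,:300]=b;cv2.imwrite('pics/c2.png',o)
```

```text
[450.14677926 -82.27982807 102.78027908] [-0.19590275 -0.04211598 -0.2223994 ] 3.7333
```

View pics/c2.png

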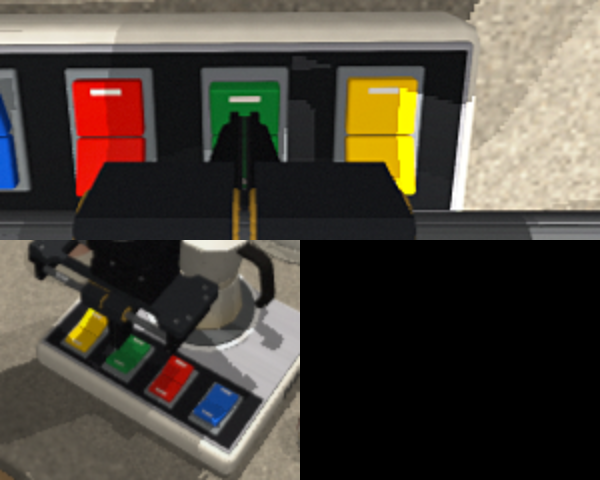

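The wrist crop shows red with its near edge level with yellow's, so it is fully on. Green is still raised, and the tip is centred over it at (243,120). Next is green.

Emit:
{"fn": "step_arm", "kwargs": {"plan": [[[0,0,12,0,-1],[0,0,27,0,-1],[0,0,35,0,-1],[0,0,38,0,-1],[0,0,41,0,-1],[0,0,43,0,-1],[0,0,45,0,-1],[0,0,45,0,-1]]]}}

```text
t: 4.5
eef_pos: [450.1, -83.8, 59.0]
tcp_rot: [-3.141, 0.001, 3.13]
ft_force: [-7.9, -4.1, 22.1]
opening: 0.004
grip_force: 10.9
```

Same stop height and force as red. I'll lift and go round to blue.

Emit:
{"fn": "step_arm", "kwargs": {"plan": [[[0,0,-5,0,-1],[0,0,-20,0,-1],[0,0,-40,0,-1],[0,-30,-45,0,-1],[0,-65,-45,0,-1],[0,-98,-45,0,-1],[0,-112,-45,0,-1],[0,-112,-45,0,-1]]]}}

```text
t: 5.17
eef_pos: [449.4, -198.3, 103.0]
tcp_rot: [-3.14, 0.002, 3.127]
ft_force: [-0.4, -0.1, 0.4]
opening: 0.005
grip_force: 0.0
```

Run:
```python
from h import *
s=env.state();print(s['eef_pos'],s['ft_force'],s['t'])
i=env.read_camera('wrist');j=env.read_camera('scene')
a=cv2.resize(i[170:290,240:540],None,fx=2,fy=2);b=cv2.resize(j[200:320,270:420],None,fx=2,fy=2)
o=np.zeros((480,600,3),np.uint8);o[:240]=a;o[240:,:300]=b;cv2.imwrite('pics/c3.png',o)
```

```text
[ 449.37070501 -198.34984695  102.99385075] [-0.42243698 -0.06716146  0.37209319] 5.1667
```

View pics/c3.png

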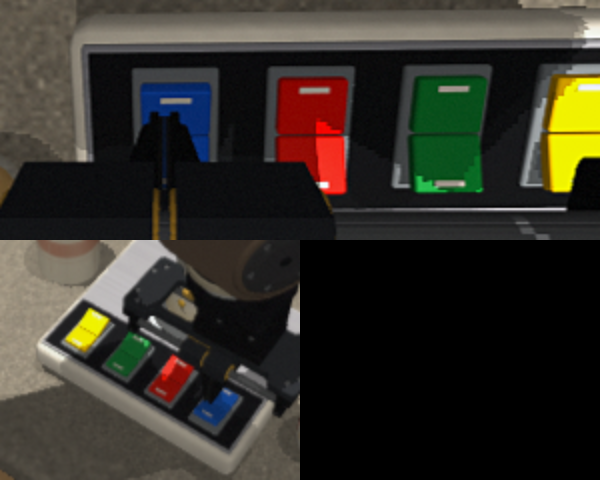

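Green and red are now both on, with near edges matching yellow's. The tip at x≈165 sits about 4 mm to the right of blue's centre (176), so I'll correct that and press.

Emit:
{"fn": "step_arm", "kwargs": {"plan": [[[0,2,12,0,-1],[0,2,27,0,-1],[0,2,35,0,-1],[0,2,38,0,-1],[0,2,41,0,-1],[0,2,43,0,-1],[0,2,45,0,-1],[0,2,45,0,-1]]]}}

```text
t: 5.93
eef_pos: [448.9, -193.1, 59.0]
tcp_rot: [-3.142, 0.001, 3.13]
ft_force: [-5.5, 5.9, 19.1]
opening: 0.005
grip_force: 9.9
```

Emit:
{"fn": "step_arm", "kwargs": {"plan": [[[0,0,-5,0,-1],[0,0,-25,0,-1],[0,0,-55,0,-1],[5,0,-85,0,-1],[20,0,-115,0,-1],[35,0,-140,0,-1],[40,0,-150,0,-1],[40,0,-150,0,-1]]]}}

```text
t: 6.6
eef_pos: [409.1, -193.5, 209.9]
tcp_rot: [-3.139, 0.004, 3.129]
ft_force: [-0.3, 0.8, -0.3]
opening: 0.001
grip_force: 0.0
```

Run:
```python
from h import *
s=env.state();print(s['eef_pos'],s['ft_force'],s['t'])
i=env.read_camera('wrist');j=env.read_camera('scene')
a=cv2.resize(i,(600,375));b=cv2.resize(j[160:320,270:470],(281,225))
o=np.zeros((600,600,3),np.uint8);o[:375]=a;o[375:,:281]=b;cv2.imwrite('pics/c4.png',o)
```

```text
[ 409.09865718 -193.50346727  209.89306912] [-0.26149887  0.75525572 -0.25474655] 6.6
```

View pics/c4.png

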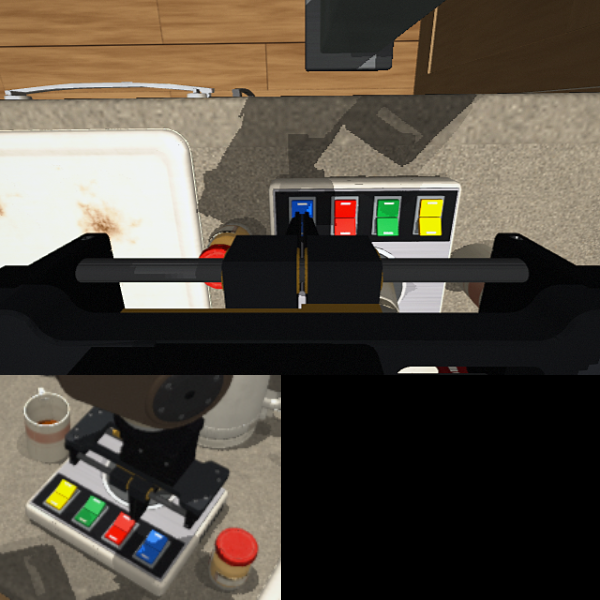

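All four rockers now look alike, with blue on at (152,545). The jar and mug are where they were. I'll move aside for one clear check.

Emit:
{"fn": "step_arm", "kwargs": {"plan": [[[0,20,0,0,-1],[0,55,0,0,-1],[0,92,0,0,-1],[0,130,0,0,-1],[0,168,0,0,-1],[0,206,0,0,-1],[0,240,0,0,-1],[0,260,0,0,-1]]]}}

```text
t: 7.37
eef_pos: [411.6, 69.9, 206.1]
tcp_rot: [3.141, -0.002, 3.132]
ft_force: [-0.1, -1.2, 0.2]
opening: 0.002
grip_force: 0.0
```

Emit:
{"fn": "step_arm", "kwargs": {"plan": [[[-5,30,0,0,-1],[-5,65,0,0,-1],[-5,100,0,0,-1],[-5,135,0,0,-1],[-5,165,0,0,-1],[-5,180,0,0,-1],[-5,180,0,0,-1]]]}}

```text
t: 7.95
eef_pos: [418.8, 249.7, 205.6]
tcp_rot: [-3.141, -0.002, 3.133]
ft_force: [-0.6, -1.4, -0.0]
opening: 0.007
grip_force: 0.0
```

Run:
```python
from h import *
s=env.state();print(s['eef_pos'],s['qvel'].round(3) if hasattr(s['qvel'],'round') else s['qvel'],s['t'])
j=env.read_camera('scene');t=env.read_camera('top')
cv2.imwrite('pics/c5.png',np.hstack([cv2.resize(j[160:320,270:470],(500,400)),cv2.resize(t[130:250,250:330+130],(300,171))[:171] if 0 else cv2.copyMakeBorder(cv2.resize(t[130:250,250:460],(300,171)),0,229,0,0,0)]))
```

```text
[418.7675042  249.69972866 205.60316296] [-0.061 -0.026  0.038 -0.012 -0.002 -0.06 ] 7.95
```

View pics/c5.png

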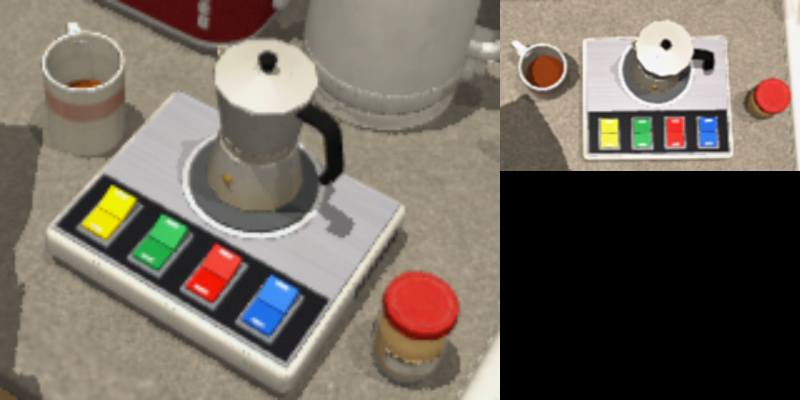

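All four rockers show the same "on" shape, and the pot, mug and jar haven't moved, so I'm handing in.

```bash
python3 -c "
from cell import env
print(env.job_done())"
```

```text
the job is handed in; nothing more can be done
None
```

The red, green and blue switches were pressed fully on in that order; yellow stayed on, the pot, mug and jar were not moved, and the job was handed in at about 8 s (no verdict returned).

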